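# Load the display tray and lock it under the glass

### The job

Swing the steel bar away from the front of the glass-topped case and draw the wooden display tray out by its upright grip: first shift it sideways clear of the brass keeper, then pull it straight out until all its pockets are well clear of the glass. Set whichever of the lens, film can, folded viewfinder and light meter are lying on the plank upright into the tray pocket of their own shape, then slide the tray all the way back in under the glass and sideways behind the keeper until it meets the end of the case, and swing the bar shut again. Slide the tray, never lift it off the plank, and leave the other wares where they are.

Things in the scene. Friction and masses are not known exactly. Their poses are not given: they have to be found in the camera images.
- case: Fixed dark-wood display case, no floor (the tray runs on the plank), 108 mm (x) by 324 mm (y), top a 6 mm glass sheet, underside 42 mm up, overall 50 mm high. Origin: centre of the cavity, on the plank; x points into the case, away from its open front. Cavity x -44 to 44, y -152 to 152 mm. The tray (250 mm long) meets the +y end wall when its centre is at case y = 27
- mouth (a point): Middle of the open front, case x = -54, y = -21 mm, on the plank; axes as the case's. The opening is 262 mm wide (case y -152 to 110) and 42 mm high: the tray passes when its centre is at case y = -21, with 6 mm play to each side
- keeper (a point): Brass keeper, a block 10 mm (x) by 42 mm (y) by 42 mm that closes the front from case y 110 to 152 mm; this point is its centre, case x = -49, y = 131. The tray is locked when its +y end stands behind it
- bar (a joint): Steel bar, 154 mm long, 12 wide, 9 to 17 mm above the plank, swinging level about an upright pivot by the case's -y end; rad: 0 shut, lying across the front along the case's +y, its end blocking the tray's tongue; grows as it swings out towards the robot (counterclockwise from above); at 1.57 it points along the case's -x, clear of the tray; stop at 1.75. Stays where left
- bar_knob (a point): Upright round knob on the bar, 16 mm thick, top 55 mm above the plank, 125 mm from the pivot; this point is on its axis, 39 mm above the plank
- bar_pivot (a point): The bar's pivot, case x = -75, y = -172 mm, 9 mm above the plank; axes as the case's
- tray: Loose wooden tray, about 0.35 kg. Origin: centre of the underside of its pocket plate, which is 80 mm (x) by 250 mm (y) by 16 mm. A tongue 60 mm wide and 16 mm thick runs from the plate to x = -105 mm and carries the upright grip. Inside the case its axes are parallel to the case's. It starts in the case, behind the keeper, empty
- grip (a point): Upright flat aluminium grip on the tray's tongue: 14 mm thick along the tray's y, 30 mm along its x, top 62 mm above the plank; this point is its centre, 45 mm above the plank, at tray x = -85 mm
- pocket_lens (a point): Round pocket of the tray, centre of the pocket's floor, which is 5 mm above the tray's underside; the pocket is 11 mm deep, its rim 16 mm above the underside; axes as the tray's. 54 mm across, at tray y = 89 mm
- pocket_finder (a point): Square pocket of the tray, centre of the pocket's floor, which is 5 mm above the tray's underside; the pocket is 11 mm deep, its rim 16 mm above the underside; axes as the tray's. 46 mm by 46 mm, at tray y = 30 mm
- pocket_can (a point): Small round pocket of the tray, centre of the pocket's floor, which is 5 mm above the tray's underside; the pocket is 11 mm deep, its rim 16 mm above the underside; axes as the tray's. 38 mm across, at tray y = -21 mm
- pocket_meter (a point): Oblong pocket of the tray, centre of the pocket's floor, which is 5 mm above the tray's underside; the pocket is 11 mm deep, its rim 16 mm above the underside; axes as the tray's. 36 mm along the tray's x, 66 mm along its y, at tray y = -82 mm
- lens: Round black camera lens, 48 mm across, 28 mm high, standing on its flat back; origin: centre of its underside, z up. May be absent (None), like the next three; those present lie on the plank to the robot's right
- finder: Folded chrome viewfinder, a square block 40 by 40 mm, 28 mm high; origin: centre of its underside, z up
- can: Aluminium film can with a grey cap, 32 mm across, 28 mm high; origin: centre of its underside, z up
- meter: Grey light meter with a white dial, 30 mm (x) by 60 mm (y), 28 mm high; origin: centre of its underside, z up
- filter_a: Red glass filter in a dark metal rim, 52 mm across, 7 mm high; not part of the job. Origin: centre of underside
- filter_b: Another red filter, the same; not part of the job
- plate_holder: Glass plate holder in dark wood, 120 by 170 by 14 mm, lying flat; not part of the job. Origin: centre of underside

How it is judged (in metres and radians):
On the way, in this order (a step that is already met when the one before it is completed fails the run):
1. the tray is drawn out, its pockets clear of the glass (x of tray in the frame of case below -0.096 m), for 0.2 s.
2. with the tray out, every piece present sits in the pocket of its own shape (x of tray in the frame of case below -0.096 m and horizontal distance between lens and pocket_lens below 0.007 m and z of each of lens, finder, can, meter in the frame of tray below 0.009 m and angle between each of lens, finder, can, meter's own z axis and vertical below 0.12 rad and horizontal distance between finder and pocket_finder below 0.007 m and horizontal distance between can and pocket_can below 0.007 m and horizontal distance between meter and pocket_meter below 0.007 m), for 0.2 s.
At the end, for the whole second after the job is handed in: The tray is flat on the plank under the glass, within 10 mm of full depth, its centre at case y over 17 mm (within 10 mm of the end wall); every piece present sits upright on the floor of its own pocket, within 7 mm of its centre; bar within 0.15 rad of shut; all at rest (value of joint bar below 0.15 rad and x of tray in the frame of case above -0.01 m and y of tray in the frame of case above 0.017 m and height (world z) of tray below 0.006 m and horizontal distance between lens and pocket_lens below 0.007 m and z of each of lens, finder, can, meter in the frame of tray below 0.009 m and angle between each of lens, finder, can, meter's own z axis and vertical below 0.12 rad and horizontal distance between finder and pocket_finder below 0.007 m and horizontal distance between can and pocket_can below 0.007 m and horizontal distance between meter and pocket_meter below 0.007 m and linear speed of each of tray, lens, finder, can, meter below 0.02 m/s); the robot touches nothing.
It fails at once if the tray is lifted off the plank by more than 20 mm (height (world z) of tray above 0.02 m).
It fails at once if a red filter or the plate holder is pushed more than 30 mm from its place (distance of any of filter_a, filter_b, plate_holder from where it was at the start of the episode above 0.03 m).
Of lens, finder, can, meter only 2 to 4 are there at a start; the rules pass over those that are not, and their reading is None.
At some moment in a run one of lens, finder, can, meter may be knocked a few centimetres aside while the robot is not near it.
Once in a run the grip may slacken for a moment while it holds something.
It also fails if it takes over 208 s, if anything falls off the work surface, if the arm or the gripper's body presses on something with over 40 N, if the wrist force passes 120 N, or if a joint passes its speed limit or range.

### The arm

A 6-joint arm with a two-finger parallel gripper is mounted at the origin on the work surface. World frame = base frame: x ahead of the robot, y to its left, z up, the work surface at z = 0. Lengths are in mm, angles in rad, forces in N, time in s.
With the tool pointing down it reaches from about 400 to 925 mm from the base axis. Payload 12.5 kg.
Tool frame: the origin (TCP) lies midway between the tips of the shut fingers; the grasp point (between the pads) lies 19 mm behind it; z points along the fingers, y is the line along which they close (so a half turn about z gives the same grasp; the last joint's range is limited). The gripper opens to 95 mm and grips with 3 to 60 N. Pads are 20 mm wide; open, the fingers measure 119 mm over their backs; the gripper's body (75 mm by 180 mm) begins 59 mm behind the grasp point.
Start: joints at [1.013, 0.491, 1.559, -0, 1.092, -0.106], TCP at [272.853, 562.315, 214.661] pointing down, gripper open.
Joint ranges: [-3.1, 3.1], [-0.84, 2.19], [0.05, 2.79], [-1.13, 4.28], [0.06, 2.93], [-2.69, 2.69]. Speed limits (rad/s): [2.22, 2.22, 2.79, 3.14, 3.14, 3.14].

### API

Orientations are given as [roll, pitch, yaw] about the fixed x, y, z axes, in that order (R = Rz(yaw) Ry(pitch) Rx(roll)).
In Python, from cell import env gives the robot as it stands.
- The arm moves only by the shell command python3 -m inch 'ROWS'. ROWS is JSON, a list of rows, each a list of 7 numbers: the turn, a rotation vector about the tool's x, y, z in rad, then the shift along the tool's x, y, z in cm, then the closure, from -1 (fully open) to 1 (shut). A call has 1 to 20 rows; each row shifts and turns the commanded pose from where the row before left it, along the tool's axes as they then stand; what a row does not reach is not made up. A row lasts 1/8 s, in which the tool goes at most 62.5 mm and 10.7 degrees, less where a joint would pass 70% of its speed; a pose out of reach is approached as far as the arm can. A call with a gripper value outside its range is refused whole. The fingers move at their own pace and stop on an object; the grip force is fixed at half the most. Time passes only in rows, so rows that do not move let the fingers close. It gives the time, the measured TCP pose, the force, the opening and the grip force at its end, in the units of the state.
- env.state(): the state, without advancing time (a new reading comes with each control period).
- env.read_camera(name): name is "scene" or "top"; returns a dict with "img" (480x640x3 uint8, red, green, blue), "depth" (480x640 float32, mm along the optical axis (not along the pixel's ray), 0 where there is no reading), "fx", "fy", "cx", "cy" (pixels), "position" and "orientation" of the camera in the world. Camera axes: x right, y down, z forward; pixel columns grow to the right and rows downward; lengths in mm; the calibration is good to about 2 mm. A picture is of the moment at which its call begins.
- env.job_done(): hands the job in; it is judged then, once.
Trained networks look in a picture, given as the dict that the camera call returned (one of the last four; its "shot" number tells which), for a name from the list of things; names that differ only in an ending like _2 or _b are one class to them, and where a whole thing is asked for, a point or a joint stands for the part that bears it (a point fixed in the world has none). Each returns a list of dicts, best first, with "score" (0 to 1); they miss things now and then, are a little off and sometimes report something else, mostly with a low value. They report only what shows in the picture. A call takes as long as a camera call.
- env.find_in(picture, target): "centre" ([x, y, z] in mm, in the coordinates of the camera as it stood for that picture, good to about 4 mm: the middle of the surface that is visible of it).
- env.trace(picture, target): "mask" (480x640 bool, what is visible of it).
The state is a dict: "t": time; "joints": joint angles; "qvel": joint speeds; "tau": joint torques, N m; "eef_pos": TCP position; "tcp_rot": TCP orientation; "ft_force": force on the tool from outside, world axes, zero at the start; "moment": the same for the moment, N m; "opening": opening from 0.0 (shut) to 1.0 (fully open); "grip_force": force on a finger pad.
Only numpy, scipy, OpenCV 4.12 (cv2) and the standard library are available. Lean on these libraries where they do the work, as an engineer would, in place of code of your own. Each camera call takes 0.05 s, during which the arm holds its last target. There are 200 camera calls.

## Working session

There is one attempt and no reset: what is moved stays moved. The work goes in short steps, Python scripts to look and compute and a shell command to move; the robot and the scene stay as the last step left them, time stands still between calls to the robot, and variables do not carry over. Pictures are saved under pics/ and viewed, at most 14 in all, crops included, and the job is handed in when it is done.

```bash
mkdir -p pics; ls; cat > h.py <<'E'
import numpy as np, cv2
from scipy.spatial.transform import Rotation as R
from cell import env
def pic(n,name=None):
    p=env.read_camera(n)
    if name: cv2.imwrite('pics/'+name,p['img'][:,:,::-1])
    return p
def Rc(p):
    o=np.array(p['orientation'],float)
    return o if o.shape==(3,3) else R.from_euler('xyz',o).as_matrix()
def w(p,c): return Rc(p)@np.array(c)+np.array(p['position'])
def cloud(p,mask=None):
    d=p['depth'].astype(float); v,u=np.nonzero((d>0)&(mask if mask is not None else True))
    z=d[v,u]; c=np.stack([(u-p['cx'])/p['fx']*z,(v-p['cy'])/p['fy']*z,z],1)
    return c@Rc(p).T+np.array(p['position'])
E
python3 - <<'E'
from h import *
s=env.state(); print({k:np.round(v,3).tolist() for k,v in s.items()})
for n in('scene','top'):
    p=pic(n,n+'0.png'); print(n,p['fx'],p['cx'],p['cy'],p['position'],p['orientation'])
    for t in ['case','bar','bar_knob','tray','grip','lens','finder','can','meter','filter_a','plate_holder']:
        print(t,[(round(f['score'],2),w(p,f['centre']).round().tolist()) for f in env.find_in(p,t)][:4])
E
```

```text
pics
{'t': 0.0, 'joints': [1.013, 0.492, 1.559, -0.0, 1.092, -0.106], 'qvel': [-0.001, -0.001, -0.002, -0.001, 0.003, 0.001], 'tau': [-0.002, -61.265, -25.817, 0.069, 0.048, -0.0], 'eef_pos': [272.707, 562.075, 214.066], 'tcp_rot': [-3.14, -0.0, 2.69], 'ft_force': [0.278, -0.141, -0.668], 'moment': [-0.017, -0.046, -0.014], 'grip_force': 0.0, 'opening': 1.0}
scene 526.6500016095289 314.482909466577 238.78600350604202 [1027.94553058 -420.1603287   948.94592294] [-2.51060642 -0.01451724  0.83782875]
case [(0.88, [669.0, 136.0, 46.0])]
bar [(0.98, [589.0, 66.0, 15.0])]
bar_knob [(0.7, [590.0, 64.0, 15.0])]
tray [(0.86, [582.0, 173.0, 21.0])]
grip [(0.9, [581.0, 173.0, 14.0])]
lens [(0.87, [596.0, -188.0, 31.0]), (0.54, [582.0, 182.0, 18.0])]
finder [(0.78, [610.0, -326.0, 27.0]), (0.63, [591.0, 67.0, 15.0])]
can [(0.7, [459.0, -185.0, 29.0])]
meter [(0.63, [476.0, -344.0, 33.0])]
filter_a [(0.86, [393.0, -119.0, 7.0]), (0.74, [373.0, -23.0, 6.0]), (0.57, [670.0, 137.0, 47.0]), (0.16, [399.0, 406.0, 14.0])]
plate_holder [(0.96, [405.0, 406.0, 16.0]), (0.16, [582.0, 178.0, 16.0])]
top 604.3628906459923 317.61458043529336 241.95272225131438 [ 381.40246856   15.19930087 1422.16282994] [-3.02635525  0.00741341 -1.59585083]
case [(0.9, [662.0, 167.0, 52.0]), (0.64, [371.0, -21.0, 8.0])]
bar [(0.92, [587.0, 60.0, 18.0])]
bar_knob [(0.84, [591.0, 65.0, 21.0]), (0.65, [584.0, -187.0, 33.0])]
tray [(0.69, [585.0, 174.0, 16.0])]
grip [(0.16, [658.0, 164.0, 47.0])]
lens [(0.73, [587.0, -187.0, 30.0]), (0.53, [390.0, -114.0, 9.0]), (0.41, [577.0, 180.0, 20.0])]
finder [(0.49, [585.0, -186.0, 30.0]), (0.39, [582.0, 177.0, 15.0])]
can [(0.55, [454.0, -177.0, 28.0])]
meter [(0.56, [467.0, -334.0, 29.0]), (0.47, [586.0, 177.0, 18.0])]
filter_a [(0.9, [370.0, -24.0, 9.0]), (0.82, [392.0, -117.0, 10.0])]
plate_holder [(0.6, [661.0, 164.0, 52.0]), (0.58, [397.0, 408.0, 11.0])]
```

View pics/scene0.png

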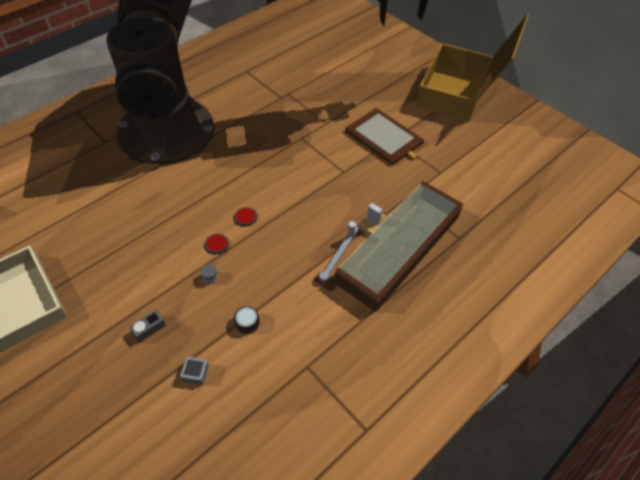

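View pics/top0.png

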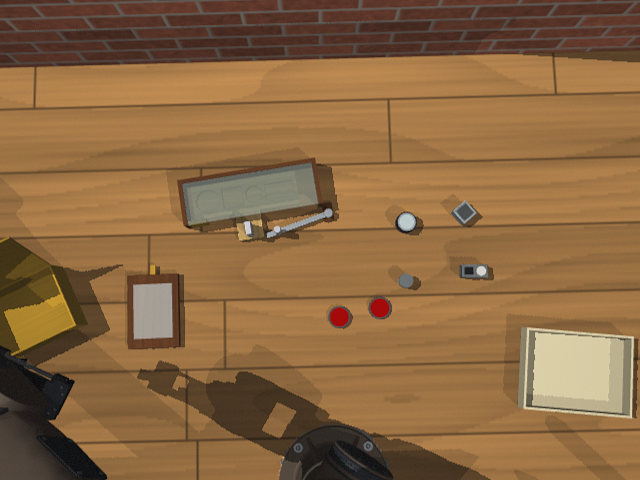

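The scene picture and the top picture show all four pieces. In the top view the lens is at (406,222), the finder at (465,213), the can at (407,282) and the meter at (475,271). The case centre is at about (250,195), the grip at (248,228) and the bar pivot at (329,213). Next I measure them from both depth views.

```bash
cat >> h.py <<'E'
def rect(P):
    (c,s,a)=cv2.minAreaRect(P[:,:2].astype(np.float32)); return np.round(c,1).tolist(),np.round(s,1).tolist(),round(a,1)
def near(P,c,r,z0,z1): return P[(np.hypot(P[:,0]-c[0],P[:,1]-c[1])<r)&(P[:,2]>z0)&(P[:,2]<z1)]
def top(P,c,r,z0=15,z1=75):
    Q=near(P,c,r,z0,z1)
    if len(Q)<4: return None
    zt=np.percentile(Q[:,2],90); Q=Q[Q[:,2]>zt-4]; return len(Q),round(float(zt),1),rect(Q)
E
python3 - <<'E'
from h import *
for n in('scene','top'):
    p=pic(n); P=cloud(p); print(n)
    g=near(P,(480,-100),40,-20,20);print('plank',np.median(g[:,2]))
    m=env.trace(p,'case')[0]['mask']; Q=cloud(p,m); Q=Q[(Q[:,2]>40)&(Q[:,2]<60)]
    H=cv2.convexHull(Q[:,:2].astype(np.float32)); print('case',len(Q),np.median(Q[:,2]),rect(Q), cv2.boxPoints(cv2.minAreaRect(Q[:,:2].astype(np.float32))).round().tolist())
    for t,c,r,z in [('lens',(592,-188),40,15),('finder',(603,-325),40,15),('can',(456,-180),35,15),('meter',(470,-338),50,15)]: print(t,top(P,c,r,z))
    for t,c,r,z in [('grip',(582,175),28,50),('knob',(585,130),35,45),('knob2',(605,25),40,10)]: print(t,top(P,c,r,z))
    Q=P[(P[:,0]>540)&(P[:,0]<625)&(P[:,1]>0)&(P[:,1]<200)&(P[:,2]>22)&(P[:,2]<70)]; print(len(Q)); print(Q[::max(1,len(Q)//40)].round().tolist())
E
```

```text
scene
plank -0.5110051696098026
case 6428 47.796590165227315 ([639.4, 173.2], [160.7, 327.4], 7.9) [[537.0, 324.0], [582.0, 0.0], [741.0, 22.0], [697.0, 346.0]]
lens (374, 29.8, ([587.7, -185.5], [45.8, 48.0], 41.5))
finder (417, 30.0, ([607.8, -322.3], [40.8, 40.4], 40.3))
can (155, 29.3, ([450.7, -177.8], [30.6, 33.8], 56.0))
meter (367, 30.0, ([469.7, -337.9], [59.7, 31.3], 88.2))
grip (62, 63.3, ([579.2, 179.4], [29.9, 15.2], 8.1))
knob (36, 55.6, ([574.7, 113.7], [13.1, 14.6], 45.1))
knob2 (107, 48.7, ([636.4, 34.0], [13.6, 50.7], 9.2))
528
[[565.0, 182.0, 62.0], [576.0, 182.0, 65.0], [569.0, 171.0, 60.0], [571.0, 173.0, 57.0], [572.0, 171.0, 56.0], [569.0, 172.0, 49.0], [567.0, 172.0, 44.0], [592.0, 186.0, 56.0], [595.0, 175.0, 64.0], [590.0, 175.0, 56.0], [586.0, 174.0, 49.0], [579.0, 176.0, 38.0], [573.0, 171.0, 33.0], [610.0, 194.0, 48.0], [593.0, 174.0, 45.0], [575.0, 172.0, 27.0], [612.0, 188.0, 48.0], [587.0, 175.0, 32.0], [619.0, 194.0, 46.0], [612.0, 178.0, 49.0], [570.0, 119.0, 55.0], [616.0, 180.0, 48.0], [589.0, 175.0, 22.0], [570.0, 109.0, 58.0], [617.0, 177.0, 45.0
[... 1118 characters left out ...]
 [619.0, 133.0, 52.0], [620.0, 109.0, 43.0], [619.0, 182.0, 47.0], [619.0, 157.0, 46.0], [617.0, 131.0, 53.0], [617.0, 194.0, 46.0], [616.0, 168.0, 48.0], [616.0, 143.0, 48.0], [614.0, 194.0, 49.0], [613.0, 168.0, 51.0], [614.0, 143.0, 46.0], [612.0, 180.0, 47.0], [611.0, 5.0, 23.0], [610.0, 176.0, 47.0], [601.0, 47.0, 23.0], [591.0, 181.0, 61.0], [589.0, 179.0, 62.0], [586.0, 176.0, 64.0], [587.0, 174.0, 42.0], [585.0, 94.0, 23.0], [580.0, 114.0, 51.0], [577.0, 120.0, 55.0], [576.0, 173.0, 54.0], [573.0, 186.0, 59.0], [572.0, 113.0, 58.0], [570.0, 172.0, 64.0], [568.0, 183.0, 65.0], [568.0, 112.0, 48.0], [568.0, 120.0, 34.0], [563.0, 174.0, 63.0], [563.0, 176.0, 47.0], [563.0, 174.0, 29.0]]
```

```bash
cat >> h.py <<'E'
def go(t,yaw=None):
    "turn about tool z to reach yaw (deg), then shift in cm in tool axes after the turn"
    s=env.state(); M=R.from_euler('xyz',s['tcp_rot']); y0=np.degrees(s['tcp_rot'][2])
    a=0
    if yaw is not None: a=-((yaw-y0+180)%360-180)
    M2=M*R.from_rotvec([0,0,np.radians(a)])
    d=M2.inv().apply(np.array(t)-s['eef_pos'])/10
    print('pos',s['eef_pos'].round(1),'rot',s['tcp_rot'].round(3),'turn',round(np.radians(a),3),'shift cm',d.round(2),'t',s['t'])
E
python3 - <<'E'
from h import *
go((574.7,114,110),108.8)
A=[]
for n in('scene','top'):
    p=pic(n); P=cloud(p); 
    c=np.array([665,176]); th=np.radians(7.8)
    for it in range(3):
        M=np.array([[np.cos(th),np.sin(th)],[-np.sin(th),np.cos(th)]])
        q=(P[:,:2]-c)@M.T; k=(P[:,2]>42)&(P[:,2]<58)&(abs(q[:,0])<63)&(abs(q[:,1])<175); 
        Q=P[k]; (cc,s,a)=cv2.minAreaRect(Q[:,:2].astype(np.float32)); 
        a=a if a<45 else a-90; c=np.array(cc); th=np.radians(a)
    print(n,cc,s,a,np.median(Q[:,2]))
E
```

```text
pos [272.9 562.3 214.6] rot [ 3.142 -0.     2.69 ] turn 0.791 shift cm [-52.17  14.13  10.46] t 1.4
scene (663.9004516601562, 177.35397338867188) (110.23956298828125, 328.4354553222656) 7.879979133605957 47.813125510255304
top (663.8895263671875, 177.14944458007812) (110.11846923828125, 324.7072448730469) 7.936154842376709 48.88089627980389
```

```bash
python3 -m inch '[[0,0,0.158,0,0,0,0.24],[0,0,0.158,0,0,0,0.24],[0,0,0.158,0,0,0,0.24],[0,0,0.158,0,0,0,0.24],[0,0,0.158,0,0,0,0.24],[0,0,0,-4.35,1.18,0,0.24],[0,0,0,-4.35,1.18,0,0.24],[0,0,0,-4.35,1.18,0,0.24],[0,0,0,-4.35,1.18,0,0.24],[0,0,0,-4.35,1.18,0,0.24],[0,0,0,-4.35,1.18,0,0.24],[0,0,0,-4.35,1.18,0,0.24],[0,0,0,-4.35,1.18,0,0.24],[0,0,0,-4.35,1.18,0,0.24],[0,0,0,-4.35,1.18,0,0.24],[0,0,0,-4.35,1.18,0,0.24],[0,0,0,-4.35,1.18,0,0.24],[0,0,0,0,0,3.5,0.24],[0,0,0,0,0,3.5,0.24],[0,0,0,0,0,3.5,0.24]]'
python3 - <<'E'
from h import *
go((574.7,114,25),108.8)
E
```

```text
t: 4.0
eef_pos: [575.6, 113.9, 108.7]
tcp_rot: [3.141, 0.0, 1.899]
ft_force: [0.2, -0.5, -0.7]
opening: 0.382
grip_force: 0.0
pos [575.6 113.9 108.7] rot [3.141 0.    1.899] turn 0.001 shift cm [ 0.04 -0.08  8.37] t 4.0
```

```bash
python3 -m inch '[[0,0,0,0,0,3,0.24],[0,0,0,0,0,3,0.24],[0,0,0,0,0,2.3,0.24],[0,0,0,0,0,0,0.24],[0,0,0,0,0,0,1],[0,0,0,0,0,0,1],[0,0,0,0,0,0,1],[0,0,0,0,0,0,1],[0,0,0,0,0,0,1]]'
python3 - <<'E'
from h import *
s=env.state();print(s['eef_pos'],s['ft_force'])
pv=np.array([664,177.2])+R.from_euler('z',7.9,degrees=True).as_matrix()[:2,:2]@[-75,-172]
print('pivot',pv, np.hypot(*(s['eef_pos'][:2]-pv)))
# arc: yaw tracks bar; chord per 0.15 rad in tool axes mid
b=np.degrees(np.arctan2(*(s['eef_pos'][:2]-pv)[::-1]))-97.9; print('bar',np.radians(b))
E
```

```text
t: 5.12
eef_pos: [576.0, 114.1, 27.5]
tcp_rot: [3.14, 0.0, 1.9]
ft_force: [-0.9, 1.2, 6.3]
opening: 0.164
grip_force: 30.0
[575.95972682 114.14676956  27.49378499] [-0.86412746  1.18559941  6.26228596]
pivot [613.35225218  -3.47596863] 123.4232939547208
bar 0.16991782283233575
```

```bash
python3 -m inch '[[0,0,-0.0725,0,0,0,1],[0,0,0,0,-1.8,0,1],[0,0,-0.145,0,0,0,1],[0,0,0,0,-1.8,0,1],[0,0,-0.145,0,0,0,1],[0,0,0,0,-1.8,0,1],[0,0,-0.145,0,0,0,1],[0,0,0,0,-1.8,0,1],[0,0,-0.145,0,0,0,1],[0,0,0,0,-1.8,0,1],[0,0,-0.145,0,0,0,1],[0,0,0,0,-1.8,0,1]]'
python3 - <<'E'
from h import *
s=env.state()['eef_pos'];d=s[:2]-[613.35,-3.48]
print('bar',np.arctan2(d[1],d[0])-np.radians(97.9),np.hypot(*d))
E
```

```text
t: 6.62
eef_pos: [499.8, 41.8, 27.1]
tcp_rot: [3.141, 0.001, 2.699]
ft_force: [2.5, 1.1, 4.9]
opening: 0.158
grip_force: 30.0
bar 1.0533439924158257 122.25694139575168
```

Going smoothly, with low forces. I continue the swing, then release and rise.

```bash
python3 -m inch '[[0,0,-0.145,0,0,0,1],[0,0,0,0,-1.8,0,1],[0,0,-0.145,0,0,0,1],[0,0,0,0,-1.8,0,1],[0,0,-0.145,0,0,0,1],[0,0,0,0,-1.8,0,1],[0,0,-0.145,0,0,0,1],[0,0,0,0,-1.7,0,1],[0,0,0,0,0,0,1],[0,0,0,0,0,0,0.2],[0,0,0,0,0,0,0.2],[0,0,0,0,0,0,0.2],[0,0,0,0,0,-4,0.2],[0,0,0,0,0,-4,0.2],[0,0,0,0,0,0,0.2]]'
python3 - <<'E'
from h import *
s=env.state()['eef_pos'];d=s[:2]-[613.35,-3.48]
print('bar',np.arctan2(d[1],d[0])-np.radians(97.9),np.hypot(*d))
p=pic('scene'); P=cloud(p)
print(top(P,(578.4,179.2),28,50), top(P,(487,-25),30,40))
go((578.4,179.5,120),187.9)
E
```

```text
t: 8.5
eef_pos: [495.1, -28.3, 108.9]
tcp_rot: [-3.14, 0.005, -3.006]
ft_force: [-0.4, -0.1, -0.2]
opening: 0.398
grip_force: 0.0
bar -4.64305327237957 120.85159667613088
(66, 62.8, ([578.6, 179.7], [29.0, 16.0], 7.2)) (39, 55.3, ([492.2, -31.3], [14.0, 15.3], 86.2))
pos [494.3 -28.2 107.4] rot [-3.141e+00  2.000e-03 -3.006e+00] turn -0.003 shift cm [-11.18  19.42  -1.24] t 8.55
```

```bash
python3 -m inch '[[0,0,0,-2.8,4.86,0,0.2],[0,0,0,-2.8,4.86,0,0.2],[0,0,0,-2.8,4.86,0,0.2],[0,0,0,-2.8,4.86,0,0.2],[0,0,0,0,0,0,0.2],[0,0,0,0,0,4,0.2],[0,0,0,0,0,4,0.2],[0,0,0,0,0,0,0.2],[0,0,0,0,0,0,1],[0,0,0,0,0,0,1],[0,0,0,0,0,0,1],[0,0,0,0,0,0,1]]'
python3 - <<'E'
from h import *
go((578.5,179.5,26),187.9)
E
```

```text
t: 10.05
eef_pos: [579.2, 179.8, 27.9]
tcp_rot: [3.141, 0.002, -3.005]
ft_force: [-0.8, 1.4, 8.3]
opening: 0.145
grip_force: 30.0
pos [579.2 179.8  27.9] rot [ 3.141e+00  2.000e-03 -3.005e+00] turn -0.002 shift cm [ 0.07 -0.02  0.19] t 10.05
```

```bash
python3 -m inch '[[0,0,0,0,-0.9,0,1],[0,0,0,0,-0.9,0,1],[0,0,0,0,-0.9,0,1],[0,0,0,0,-0.8,0,1],[0,0,0,0,0,0,1],[0,0,0,0,0,0,1],[0,0,0,1,0,0,1],[0,0,0,1,0,0,1],[0,0,0,0,0,0,1]]'
python3 - <<'E'
from h import *
s=env.state()
M=R.from_euler('z',7.9,degrees=True).as_matrix()[:2,:2]
print('tool in case',M.T@(s['eef_pos'][:2]-[664,177.2]),s['tcp_rot'])
p=pic('scene')
E
```

```text
t: 11.18
eef_pos: [563.5, 142.2, 27.8]
tcp_rot: [-3.142, 0.002, -3.006]
ft_force: [-2.2, -1.0, 9.8]
opening: 0.14
grip_force: 30.0
tool in case [-104.34522192  -20.89924148] [-3.14157914e+00  1.76673314e-03 -3.00581944e+00]
```

```bash
python3 -m inch '[[0,0,0,1.5,0,0,1],[0,0,0,1.5,0,0,1],[0,0,0,1.5,0,0,1],[0,0,0,1.5,0,0,1],[0,0,0,1.5,0,0,1],[0,0,0,1.5,0,0,1],[0,0,0,1.5,0,0,1],[0,0,0,1.5,0,0,1],[0,0,0,0,0,0,1],[0,0,0,0,0,0,0.2],[0,0,0,0,0,0,0.2],[0,0,0,0,0,0,0.2],[0,0,0,0,0,-4,0.2],[0,0,0,0,0,-5,0.2],[0,0,0,0,0,-5,0.2]]'
python3 - <<'E'
from h import *
M=R.from_euler('z',7.9,degrees=True).as_matrix()[:2,:2]
p=pic('scene','scene1.png');P=cloud(p)
print(top(P,(445,125),35,50))
E
```

```text
t: 13.1
eef_pos: [444.3, 125.9, 168.0]
tcp_rot: [3.142, -0.001, -3.006]
ft_force: [-0.2, -0.2, -1.1]
opening: 0.4
grip_force: 0.0
(56, 63.1, ([444.9, 124.7], [27.8, 14.8], 4.6))
```

View pics/scene1.png

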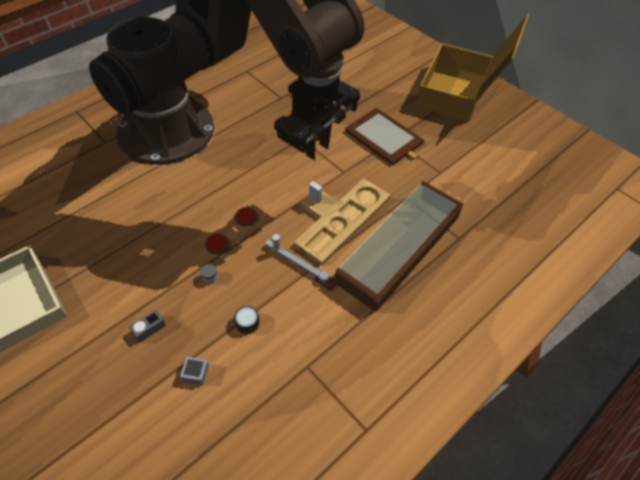

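The tray is fully out, around (343,220), with its pockets clear of the glass. All four pieces are still where they were. Next I measure the tray pose and the pieces, and aim for the lens.

```bash
cat >> h.py <<'E'
CC=np.array([664,177.2]); CM=R.from_euler('z',7.9,degrees=True).as_matrix()[:2,:2]
def tray(P):
    "plate pose in case frame: fit of top-surface points"
    q=(P[:,:2]-CC)@CM
    k=(P[:,2]>11)&(P[:,2]<24)&(q[:,0]>-181)&(q[:,0]<-88)&(q[:,1]>-155)&(q[:,1]<115)
    Q=q[k].astype(np.float32); (c,s,a)=cv2.minAreaRect(Q); a=a if a<45 else a-90
    pct=[np.percentile(Q[:,1],[0.5,99.5]).round(1),np.percentile(Q[:,0],[0.5,99.5]).round(1)]
    return np.round(c,1),np.round(s,1),round(a,2),pct,np.percentile(P[k,2],50).round(1)
def pieces(P):
    for t,c,r,z in [('lens',(587,-185),40,15),('finder',(607,-322),40,15),('can',(450,-178),35,15),('meter',(469,-337.5),50,15)]: print(t,top(P,c,r,z))
E
python3 - <<'E'
from h import *
for n in ('scene','top'):
    p=pic(n); P=cloud(p); print(n,tray(P)); pieces(P)
go((587,-185,120),187.9)
E
```

```text
scene (array([-139.5,  -21.6]), array([ 82.8, 254.1]), 0.11, [array([-147.2,  103.2]), array([-180.4,  -99.4])], np.float64(15.4))
lens (394, 29.8, ([587.2, -185.8], [46.2, 47.1], 69.0))
finder (387, 30.2, ([607.8, -322.3], [40.8, 40.8], 39.7))
can (147, 29.4, ([451.5, -178.5], [30.9, 31.9], 55.4))
meter (376, 30.0, ([470.5, -338.0], [59.7, 31.4], 88.7))
top (array([-136.2,  -21.9]), array([252.3,  80.1]), -2.4, [array([-146.2,  101.8]), array([-180. , -100.4])], np.float64(16.4))
lens (144, 33.5, ([586.9, -186.0], [45.9, 44.5], 74.6))
finder (165, 32.9, ([606.1, -321.5], [40.0, 39.2], 38.5))
can (91, 32.4, ([450.7, -178.4], [30.2, 29.9], 88.4))
meter (166, 33.5, ([468.3, -337.4], [58.3, 27.9], 88.5))
pos [445.4 126.1 168.5] rot [ 3.142  0.004 -3.006] turn -0.002 shift cm [ -9.73 -32.76   4.89] t 13.25
```

```bash
python3 -m inch '[[0,0,0.157,0,0,0,-0.5],[0,0,0.157,0,0,0,-0.5],[0,0,0.157,0,0,0,-0.5],[0,0,0.157,0,0,0,-0.5],[0,0,0.157,0,0,0,-0.5],[0,0,0.157,0,0,0,-0.5],[0,0,0.157,0,0,0,-0.5],[0,0,0.157,0,0,0,-0.5],[0,0,0.157,0,0,0,-0.5],[0,0,0.157,0,0,0,-0.5],[0,0,0,0,0,0,-0.5]]'
python3 - <<'E'
from h import *
go((587.2,-186,80),97.9)
E
```

```text
t: 14.62
eef_pos: [444.1, 125.9, 165.4]
tcp_rot: [-3.139, -0.0, 1.708]
ft_force: [0.3, 0.6, -0.0]
opening: 0.749
grip_force: 0.0
pos [444.1 125.9 165.4] rot [-3.139 -0.     1.708] turn -0.0 shift cm [-32.86   9.9    8.52] t 14.625
```

```bash
python3 -m inch '[[0,0,0,-4.1,1.24,0,-0.5],[0,0,0,-4.1,1.24,0,-0.5],[0,0,0,-4.1,1.24,0,-0.5],[0,0,0,-4.1,1.24,0,-0.5],[0,0,0,-4.1,1.24,0,-0.5],[0,0,0,-4.1,1.24,0,-0.5],[0,0,0,-4.1,1.24,0,-0.5],[0,0,0,-4.1,1.24,0,-0.5],[0,0,0,0,0,4,-0.5],[0,0,0,0,0,4,-0.5],[0,0,0,0,0,2,-0.5],[0,0,0,0,0,0,-0.5]]'
python3 - <<'E'
from h import *
P=cloud(pic('scene'));pieces(P)
go((587.2,-186,8),97.9)
E
```

```text
t: 16.12
eef_pos: [586.5, -185.1, 64.4]
tcp_rot: [-3.138, -0.002, 1.71]
ft_force: [-0.1, -0.3, 0.8]
opening: 0.749
grip_force: 0.0
lens (219, 30.4, ([581.8, -193.5], [62.4, 32.5], 7.0))
finder (393, 30.1, ([607.6, -322.0], [40.3, 41.0], 38.9))
can None
meter (379, 29.9, ([470.6, -337.7], [32.0, 60.2], 0.1))
pos [ 587.2 -185.4   65.8] rot [-3.14e+00 -1.00e-03  1.71e+00] turn 0.001 shift cm [-0.07  0.    5.78] t 16.175
```

```bash
python3 -m inch '[[0,0,0,0,0,3,-0.5],[0,0,0,0,0,2.6,-0.5],[0,0,0,0,0,0,-0.5],[0,0,0,0,0,0,1],[0,0,0,0,0,0,1],[0,0,0,0,0,0,1],[0,0,0,0,0,0,1],[0,0,0,0,0,0,1]]'
python3 - <<'E'
from h import *
go((516.6,224.6,75),97.9)
p=pic('top')
for t in('can','meter','finder'):print(t,[(round(f['score'],2),w(p,f['centre']).round().tolist()) for f in env.find_in(p,t)][:4])
E
```

```text
t: 17.18
eef_pos: [587.8, -185.6, 11.5]
tcp_rot: [3.141, 0.0, 1.707]
ft_force: [-1.9, 0.2, 7.0]
opening: 0.497
grip_force: 30.0
pos [ 587.8 -185.6   11.5] rot [3.141 0.    1.707] turn -0.001 shift cm [41.61 -1.41 -6.37] t 17.175
can []
meter [(0.77, [469.0, -335.0, 31.0]), (0.17, [523.0, 195.0, 15.0])]
finder [(0.58, [605.0, -330.0, 32.0]), (0.57, [470.0, -337.0, 28.0]), (0.41, [522.0, 197.0, 20.0])]
```

```bash
python3 -m inch '[[0,0,0,0,0,-3.5,1],[0,0,0,0,0,-3.5,1],[0,0,0,4.62,-0.16,0,1],[0,0,0,4.62,-0.16,0,1],[0,0,0,4.62,-0.16,0,1],[0,0,0,4.62,-0.16,0,1],[0,0,0,4.62,-0.16,0,1],[0,0,0,4.62,-0.16,0,1],[0,0,0,4.62,-0.16,0,1],[0,0,0,4.62,-0.16,0,1],[0,0,0,4.62,-0.16,0,1],[0,0,0,0,0,0,1],[0,0,0,0,0,0,1]]'
python3 - <<'E'
from h import *
p=pic('scene','scene2.png');P=cloud(p)
print(tray(P),top(P,(444.9,124.7),35,50))
go((516.6,224.6,19),97.9)
E
```

```text
t: 19.0
eef_pos: [516.6, 224.2, 80.7]
tcp_rot: [-3.142, 0.0, 1.708]
ft_force: [0.4, -0.6, -1.7]
opening: 0.5
grip_force: 30.0
(array([-139.6,  -20.9]), array([253.9,  82.6]), -0.17, [array([-147. ,  101.2]), array([-180.5,  -99.3])], np.float64(15.3)) (54, 63.0, ([445.2, 124.7], [30.7, 14.0], 6.1))
pos [516.8 223.8  80.7] rot [-3.142  0.     1.707] turn -0.002 shift cm [ 0.08 -0.01  6.17] t 19.05
```

View pics/scene2.png

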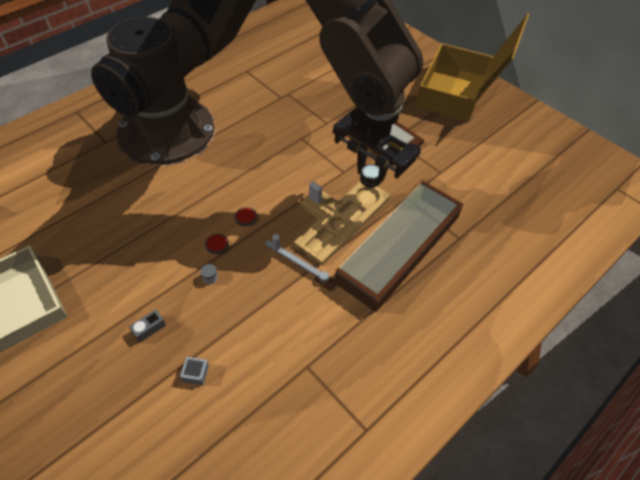

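The lens is held over the round pocket at (370,178). The can is still at (208,273); it was only occluded by the arm. I lower the lens now.

```bash
python3 -m inch '[[0,0,0,0.05,0,2.5,1],[0,0,0,0,0,2,1],[0,0,0,0,0,1,1],[0,0,0,0,0,0.5,1],[0,0,0,0,0,0,1],[0,0,0,0,0,0,1]]'
```

```text
t: 19.8
eef_pos: [517.0, 225.0, 21.2]
tcp_rot: [3.141, -0.0, 1.707]
ft_force: [-0.1, 0.8, -1.0]
opening: 0.5
grip_force: 30.0
```

```bash
python3 -m inch '[[0,0,0,0,0,0.25,1],[0,0,0,0,0,0,1],[0,0,0,0,0,0,0.6],[0,0,0,0,0,0,-0.2],[0,0,0,0,0,0,-0.4],[0,0,0,0,0,0,-0.4],[0,0,0,0,0,-4,-0.4],[0,0,0,0,0,-4,-0.4],[0,0,0,0,0,-4,-0.4]]'
python3 - <<'E'
from h import *
p=pic('scene');P=cloud(p)
print(tray(P),top(P,(444.9,124.7),35,50), top(P,(516.6,224.6),40,24,45))
pieces(P)
go((607.5,-322,60),129.3)
E
```

```text
t: 20.92
eef_pos: [516.5, 224.9, 139.4]
tcp_rot: [-3.142, -0.0, 1.707]
ft_force: [0.3, -0.1, 0.7]
opening: 0.7
grip_force: 0.0
(array([-139.7,  -21.3]), array([253.6,  82.5]), -0.04, [array([-147.2,  103. ]), array([-180.4,  -99.4])], np.float64(15.3)) (57, 63.2, ([445.7, 124.1], [30.0, 15.2], 11.7)) (205, 35.3, ([519.5, 224.1], [46.1, 45.8], 71.9))
lens None
finder (407, 30.1, ([607.3, -322.0], [40.4, 40.9], 39.3))
can (155, 29.6, ([451.1, -179.0], [29.8, 31.3], 21.2))
meter (374, 30.0, ([469.5, -337.9], [59.8, 31.6], 87.7))
pos [518.3 225.6 144.3] rot [ 3.135e+00 -1.000e-03  1.707e+00] turn -0.549 shift cm [-48.   -27.83   8.37] t 20.975
```

```bash
python3 -m inch '[[0,0,-0.137,0,0,0,-0.4],[0,0,-0.137,0,0,0,-0.4],[0,0,-0.137,0,0,0,-0.4],[0,0,-0.137,0,0,0,-0.4],[0,0,0,-4.36,-2.53,0,-0.4],[0,0,0,-4.36,-2.53,0,-0.4],[0,0,0,-4.36,-2.53,0,-0.4],[0,0,0,-4.36,-2.53,0,-0.4],[0,0,0,-4.36,-2.53,0,-0.4],[0,0,0,-4.36,-2.53,0,-0.4],[0,0,0,-4.36,-2.53,0,-0.4],[0,0,0,-4.36,-2.53,0,-0.4],[0,0,0,-4.36,-2.53,0,-0.4],[0,0,0,-4.36,-2.53,0,-0.4],[0,0,0,-4.36,-2.53,0,-0.4],[0,0,0,0,0,4,-0.4],[0,0,0,0,0,4,-0.4],[0,0,0,0,0,0,-0.4]]'
python3 - <<'E'
from h import *
pieces(cloud(pic('top')))
go((607.4,-322,10),129.3)
E
```

```text
t: 23.22
eef_pos: [602.9, -321.8, 55.2]
tcp_rot: [-3.14, -0.005, 2.255]
ft_force: [-0.2, -0.3, 0.7]
opening: 0.704
grip_force: 0.0
lens None
finder None
can None
meter None
pos [ 604.  -322.4   57.5] rot [-3.141e+00 -2.000e-03  2.255e+00] turn -0.001 shift cm [-0.2   0.29  4.75] t 23.275
```

```bash
python3 -m inch '[[0,0,0,0,0,1,-0.4],[0,0,0,0,0,0,-0.4],[0,0,0,0,0,0,-0.4]]'
python3 - <<'E'
from h import *
go((607.4,-322,10),129.3)
E
```

```text
t: 23.65
eef_pos: [604.6, -322.7, 49.0]
tcp_rot: [3.141, 0.001, 2.255]
ft_force: [0.3, 0.4, 0.2]
opening: 0.704
grip_force: 0.0
pos [ 604.6 -322.7   49. ] rot [3.141e+00 1.000e-03 2.255e+00] turn -0.001 shift cm [-0.12  0.26  3.9 ] t 23.65
```

```bash
python3 -m inch '[[0,0,0,-0.12,0.26,2,-0.4],[0,0,0,0,0,1.9,-0.4],[0,0,0,0,0,0,-0.4],[0,0,0,0,0,0,1],[0,0,0,0,0,0,1],[0,0,0,0,0,0,1],[0,0,0,0,0,0,1],[0,0,0,0,0,-3.5,1],[0,0,0,0,0,-3.5,1],[0,0,0,0,0,0,1]]'
python3 - <<'E'
from h import *
go((524.7,166.1,78),97.9)
E
```

```text
t: 24.9
eef_pos: [608.1, -322.5, 81.8]
tcp_rot: [3.14, 0.004, 2.255]
ft_force: [-0.4, -0.3, -1.8]
opening: 0.421
grip_force: 30.0
pos [ 608.1 -322.5   81.8] rot [3.14  0.004 2.255] turn 0.547 shift cm [49.54 -1.55  0.23] t 24.9
```

```bash
python3 -m inch '[[0,0,0.137,0,0,0,1],[0,0,0.137,0,0,0,1],[0,0,0.137,0,0,0,1],[0,0,0.137,0,0,0,1],[0,0,0,4.5,-0.14,0,1],[0,0,0,4.5,-0.14,0,1],[0,0,0,4.5,-0.14,0,1],[0,0,0,4.5,-0.14,0,1],[0,0,0,4.5,-0.14,0,1],[0,0,0,4.5,-0.14,0,1],[0,0,0,4.5,-0.14,0,1],[0,0,0,4.5,-0.14,0,1],[0,0,0,4.5,-0.14,0,1],[0,0,0,4.5,-0.14,0,1],[0,0,0,4.5,-0.14,0,1],[0,0,0,0,0,0,1],[0,0,0,0,0,0,1],[0,0,0,0,0,0,1]]'
python3 - <<'E'
from h import *
go((524.7,166.1,20),97.9)
p=pic('scene');P=cloud(p)
print(tray(P),top(P,(444.9,124.7),35,50), top(P,(516.6,224.6),40,24,45));pieces(P)
cv2.imwrite('pics/c3.png',cv2.resize(p['img'][140:300,260:460,::-1],None,fx=4,fy=3.75)[:600])
E
```

```text
t: 27.15
eef_pos: [524.5, 165.5, 78.8]
tcp_rot: [-3.141, 0.0, 1.706]
ft_force: [0.2, -0.5, -1.1]
opening: 0.421
grip_force: 30.0
pos [524.5 165.5  78.8] rot [-3.141  0.     1.706] turn -0.003 shift cm [0.06 0.03 5.88] t 27.15
(array([-139.9,  -22.6]), array([249.9,  82. ]), -0.15, [array([-147. ,   98.8]), array([-180.4,  -99.5])], np.float64(15.3)) (60, 63.1, ([445.0, 124.8], [28.7, 14.7], 5.8)) (107, 34.7, ([529.3, 225.9], [25.7, 43.3], 24.9))
lens None
finder None
can (145, 29.8, ([450.8, -178.8], [31.0, 32.1], 20.7))
meter (388, 29.7, ([470.2, -338.1], [60.0, 32.5], 86.3))
```

View pics/c3.png

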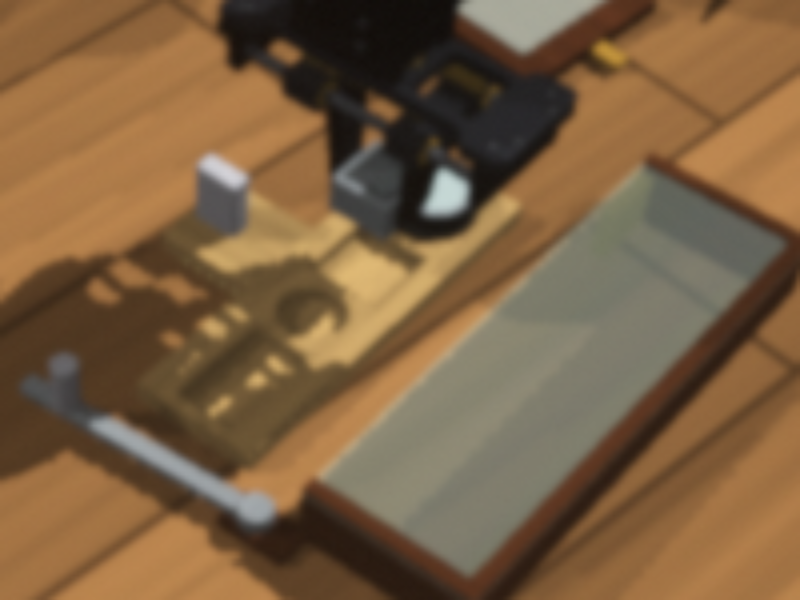

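The lens is seated at crop (440,195), and the finder hangs squarely over its pocket at (370,265). I lower and release it.

```bash
python3 -m inch '[[0,0,0,0.05,0,2.5,1],[0,0,0,0,0,2,1],[0,0,0,0,0,1,1],[0,0,0,0,0,0.4,1],[0,0,0,0,0,0,1],[0,0,0,0,0,0,1]]'
```

```text
t: 27.95
eef_pos: [524.7, 167.0, 20.7]
tcp_rot: [3.141, -0.0, 1.707]
ft_force: [0.1, 1.0, -1.3]
opening: 0.415
grip_force: 30.0
```

```bash
python3 -m inch '[[0,0,0,-0.05,0,0.2,1],[0,0,0,0,0,0,1],[0,0,0,0,0,0,0.6],[0,0,0,0,0,0,0],[0,0,0,0,0,0,-0.2],[0,0,0,0,0,0,-0.2],[0,0,0,0,0,-4,-0.2],[0,0,0,0,0,-4,-0.2],[0,0,0,0,0,-4,-0.2],[0,0,0,0,0,0,-0.2]]'
python3 - <<'E'
from h import *
p=pic('scene');P=cloud(p)
print(tray(P),top(P,(444.9,124.7),35,50), top(P,(524.7,166.1),32,24,45))
pieces(P)
go((451,-178.7,60),97.9)
E
```

```text
t: 29.2
eef_pos: [525.6, 166.7, 140.8]
tcp_rot: [3.136, -0.0, 1.707]
ft_force: [-0.3, 0.1, -0.2]
opening: 0.6
grip_force: 0.0
(array([-139.9,  -21.6]), array([252.9,  82.3]), -0.17, [array([-147. ,  102.5]), array([-180.6,  -99.4])], np.float64(15.4)) (51, 63.0, ([445.7, 124.0], [29.5, 15.4], 4.3)) (199, 35.1, ([526.8, 166.7], [40.8, 40.1], 9.4))
lens None
finder None
can (142, 29.7, ([451.3, -179.0], [29.1, 33.8], 57.9))
meter (382, 29.9, ([469.6, -338.3], [59.6, 32.3], 86.3))
pos [524.8 166.5 139.1] rot [ 3.139 -0.     1.707] turn -0.001 shift cm [-33.18 -12.07   7.88] t 29.25
```

```bash
python3 -m inch '[[0,0,0,-4.15,-1.51,0,-0.2],[0,0,0,-4.15,-1.51,0,-0.2],[0,0,0,-4.15,-1.51,0,-0.2],[0,0,0,-4.15,-1.51,0,-0.2],[0,0,0,-4.15,-1.51,0,-0.2],[0,0,0,-4.15,-1.51,0,-0.2],[0,0,0,-4.15,-1.51,0,-0.2],[0,0,0,-4.15,-1.51,0,-0.2],[0,0,0,0,0,4,-0.2],[0,0,0,0,0,4,-0.2],[0,0,0,0,0,0,-0.2],[0,0,0,0,0,0,-0.2]]'
python3 - <<'E'
from h import *
go((451.2,-178.9,10),97.9)
print(top(cloud(pic('scene')),(451,-179),25,15,40))
E
```

```text
t: 30.75
eef_pos: [450.1, -178.8, 58.5]
tcp_rot: [-3.141, -0.0, 1.708]
ft_force: [-0.4, 0.1, -0.2]
opening: 0.602
grip_force: 0.0
pos [ 450.1 -178.8   58.5] rot [-3.141 -0.     1.708] turn -0.001 shift cm [-0.02  0.11  4.85] t 30.75
(104, 29.4, ([450.6, -183.1], [22.5, 33.5], 74.7))
```

```bash
python3 -m inch '[[0,0,0,0,0,2.5,-0.2],[0,0,0,0,0,2.3,-0.2],[0,0,0,0,0,0,-0.2],[0,0,0,0,0,0,1],[0,0,0,0,0,0,1],[0,0,0,0,0,0,1],[0,0,0,0,0,0,1],[0,0,0,0,0,-3.5,1],[0,0,0,0,0,-3.5,1],[0,0,0,0,0,0,1]]'
python3 - <<'E'
from h import *
go((531.7,115.6,78),97.9)
E
```

```text
t: 32.05
eef_pos: [450.8, -179.4, 82.2]
tcp_rot: [3.138, 0.003, 1.707]
ft_force: [-0.7, -0.4, -1.1]
opening: 0.329
grip_force: 30.0
pos [ 450.8 -179.4   82.2] rot [3.138e+00 3.000e-03 1.707e+00] turn -0.001 shift cm [28.1  12.06  0.39] t 32.05
```

```bash
python3 -m inch '[[0,0,0,0,0,-2,1],[0,0,0,4.01,1.72,0,1],[0,0,0,4.01,1.72,0,1],[0,0,0,4.01,1.72,0,1],[0,0,0,4.01,1.72,0,1],[0,0,0,4.01,1.72,0,1],[0,0,0,4.01,1.72,0,1],[0,0,0,4.01,1.72,0,1],[0,0,0,0,0,2,1],[0,0,0,0,0,0,1],[0,0,0,0,0,0,1],[0,0,0,0,0,0,1]]'
python3 - <<'E'
from h import *
go((531.7,115.6,20),97.9)
P=cloud(pic('scene'));print(tray(P),top(P,(444.9,124.7),35,50))
E
```

```text
t: 33.55
eef_pos: [531.2, 115.1, 80.6]
tcp_rot: [3.141, -0.0, 1.706]
ft_force: [0.5, -0.1, -1.2]
opening: 0.33
grip_force: 30.0
pos [531.2 115.1  80.6] rot [ 3.141 -0.     1.706] turn -0.002 shift cm [0.04 0.05 6.06] t 33.55
(array([-139.9,  -22.3]), array([252.5,  82.1]), -0.27, [array([-147.2,  100.3]), array([-180.5,  -99.5])], np.float64(15.4)) (50, 63.3, ([443.8, 124.3], [28.1, 15.1], 5.5))
```

```bash
python3 -m inch '[[0,0,0,0,0.05,2.5,1],[0,0,0,0,0,2,1],[0,0,0,0,0,1,1],[0,0,0,0,0,0.5,1],[0,0,0,0,0,0,1],[0,0,0,0,0,0,1]]'
```

```text
t: 34.35
eef_pos: [531.8, 115.7, 20.7]
tcp_rot: [3.141, -0.0, 1.707]
ft_force: [0.1, 0.8, -0.6]
opening: 0.331
grip_force: 30.0
```

```bash
python3 -m inch '[[0,0,0,0,0,0.2,1],[0,0,0,0,0,0,1],[0,0,0,0,0,0,0.6],[0,0,0,0,0,0,0.1],[0,0,0,0,0,0,-0.1],[0,0,0,0,0,0,-0.1],[0,0,0,0,0,-4,-0.1],[0,0,0,0,0,-4,-0.1],[0,0,0,0,0,-4,-0.1],[0,0,0,0,0,0,-0.1]]'
python3 - <<'E'
from h import *
p=pic('scene');P=cloud(p)
print(tray(P),top(P,(531.7,115.6),28,24,45))
pieces(P)
go((470,-338,60),87.2)
E
```

```text
t: 35.6
eef_pos: [532.7, 115.8, 140.8]
tcp_rot: [3.136, 0.0, 1.707]
ft_force: [-0.1, -0.1, -0.4]
opening: 0.553
grip_force: 0.0
(array([-139.6,  -21.1]), array([ 82.6, 253.3]), 0.12, [array([-146.9,  101.8]), array([-180.3,  -99.6])], np.float64(15.4)) (125, 34.6, ([532.8, 114.9], [31.5, 31.3], 8.8))
lens None
finder None
can None
meter (372, 30.1, ([470.0, -337.7], [59.4, 32.1], 89.5))
pos [531.9 115.7 139.1] rot [3.139 0.    1.707] turn 0.185 shift cm [-45.62  -3.98   7.88] t 35.65
```

```bash
python3 -m inch '[[0,0,0.086,0,0,0,-0.1],[0,0,0.086,0,0,0,-0.1],[0,0,0,-4.56,-0.46,0,-0.1],[0,0,0,-4.56,-0.46,0,-0.1],[0,0,0,-4.56,-0.46,0,-0.1],[0,0,0,-4.56,-0.46,0,-0.1],[0,0,0,-4.56,-0.46,0,-0.1],[0,0,0,-4.56,-0.46,0,-0.1],[0,0,0,-4.56,-0.46,0,-0.1],[0,0,0,-4.56,-0.46,0,-0.1],[0,0,0,-4.56,-0.46,0,-0.1],[0,0,0,-4.56,-0.46,0,-0.1],[0,0,0,0,0,4,-0.1],[0,0,0,0,0,4,-0.1],[0,0,0,0,0,0,-0.1],[0,0,0,0,0,0,-0.1]]'
python3 - <<'E'
from h import *
go((470,-337.9,10),88)
print(top(cloud(pic('scene')),(470,-338),45,15,40))
E
```

```text
t: 37.65
eef_pos: [469.6, -338.5, 58.6]
tcp_rot: [3.142, -0.0, 1.535]
ft_force: [-0.0, 1.2, 0.3]
opening: 0.547
grip_force: 0.0
pos [ 469.6 -338.5   58.6] rot [ 3.142 -0.     1.535] turn -0.0 shift cm [0.06 0.04 4.86] t 37.65
(31, 18.7, ([484.2, -337.5], [56.9, 3.5], 86.8))
```

```bash
python3 -m inch '[[0,0,0,0,0.04,2.5,-0.1],[0,0,0,0,0,2.3,-0.1],[0,0,0,0,0,0,-0.1],[0,0,0,0,0,0,1],[0,0,0,0,0,0,1],[0,0,0,0,0,0,1],[0,0,0,0,0,0,1],[0,0,0,0,0,-4.5,1],[0,0,0,0,0,-4.5,1],[0,0,0,0,0,0,1]]'
python3 - <<'E'
from h import *
go((540.1,55.2,100),97.9)
E
```

```text
t: 38.95
eef_pos: [470.9, -339.4, 103.3]
tcp_rot: [3.137, 0.004, 1.535]
ft_force: [-0.8, -0.2, -1.3]
opening: 0.31
grip_force: 30.0
pos [ 470.9 -339.4  103.3] rot [3.137 0.004 1.535] turn -0.173 shift cm [38.13 12.28  0.21] t 38.95
```

```bash
python3 -m inch '[[0,0,-0.0865,0,0,0,1],[0,0,-0.0865,0,0,0,1],[0,0,0,4.24,1.36,0,1],[0,0,0,4.24,1.36,0,1],[0,0,0,4.24,1.36,0,1],[0,0,0,4.24,1.36,0,1],[0,0,0,4.24,1.36,0,1],[0,0,0,4.24,1.36,0,1],[0,0,0,4.24,1.36,0,1],[0,0,0,4.24,1.36,0,1],[0,0,0,4.24,1.36,0,1],[0,0,0,0,0,2.2,1],[0,0,0,0,0,0,1],[0,0,0,0,0,0,1],[0,0,0,0,0,0,1]]'
python3 - <<'E'
from h import *
go((540.1,55.2,20),97.9)
p=pic('scene');P=cloud(p);print(tray(P),top(P,(444.9,124.7),35,50))
for c in [(516.6,224.6),(524.7,166.1),(531.7,115.6)]:print(top(P,c,30,24,45))
cv2.imwrite('pics/c4.png',cv2.resize(p['img'][140:300,260:460,::-1],None,fx=4,fy=3.75)[:600])
E
```

```text
t: 40.83
eef_pos: [538.9, 55.8, 78.6]
tcp_rot: [3.141, 0.0, 1.707]
ft_force: [-0.5, -0.1, -1.5]
opening: 0.312
grip_force: 30.0
pos [538.9  55.8  78.6] rot [3.141 0.    1.707] turn -0.001 shift cm [-0.07  0.1   5.86] t 40.825
(array([-139.3,  -21.3]), array([254.2,  82.6]), -0.17, [array([-147.1,  103.8]), array([-180.1,  -99.2])], np.float64(15.3)) None
(168, 35.2, ([518.9, 229.0], [48.9, 37.9], 6.2))
None
(35, 34.4, ([534.4, 114.7], [15.9, 32.4], 33.1))
```

View pics/c4.png

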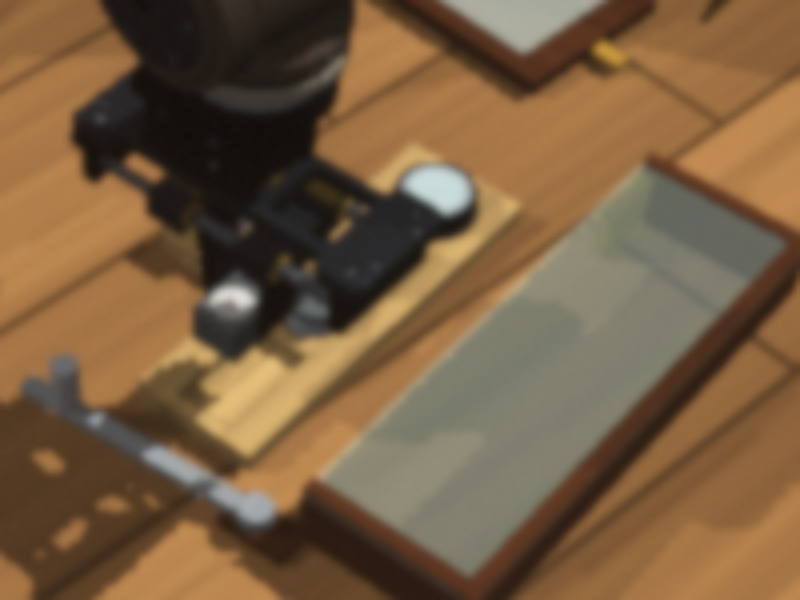

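The meter is at crop (235,315), held over the oblong pocket, and the tray has not moved. I lower it.

```bash
python3 -m inch '[[0,0,0,-0.06,0.1,2.5,1],[0,0,0,0,0,2,1],[0,0,0,0,0,1,1],[0,0,0,0,0,0.4,1],[0,0,0,0,0,0,1],[0,0,0,0,0,0,1]]'
```

```text
t: 41.62
eef_pos: [540.1, 55.9, 19.7]
tcp_rot: [3.141, 0.0, 1.708]
ft_force: [0.2, -0.8, -1.1]
opening: 0.314
grip_force: 30.0
```

```bash
python3 -m inch '[[0,0,0,0,0,0.15,1],[0,0,0,0,0,0,1],[0,0,0,0,0,0,0.6],[0,0,0,0,0,0,0.1],[0,0,0,0,0,0,0.1],[0,0,0,0,0,0,0.1],[0,0,0,0,0,-4,0.1],[0,0,0,0,0,-4,0.1],[0,0,0,0,0,-4,0.1],[0,0,0,4,0,0,0.1],[0,0,0,4,-2,0,0.1],[0,0,0,2,-4,0,0.1],[0,0,0,0,0,0,0.1]]'
python3 - <<'E'
from h import *
for n in('scene','top'):
    p=pic(n,n+'5.png');P=cloud(p);print(tray(P),top(P,(444.9,124.7),35,50))
    for c,r in [((516.6,224.6),30),((524.7,166.1),30),((531.7,115.6),24),((540.1,55.2),40)]:print(top(P,c,r,24,45))
pk=p['img'][120:360,160:480,::-1]
cv2.imwrite('pics/c5.png',cv2.resize(pk,(800,600)))
go((444.9,124.7,110),187.9)
E
```

```text
t: 43.25
eef_pos: [464.3, 147.6, 137.8]
tcp_rot: [-3.14, -0.0, 1.711]
ft_force: [-0.2, 0.3, -0.1]
opening: 0.451
grip_force: 0.0
(array([-139.9,  -21.8]), array([254. ,  82.6]), -0.25, [array([-147.1,  102.8]), array([-180.3,  -99.3])], np.float64(15.6)) (58, 62.9, ([444.6, 124.5], [28.9, 15.2], 4.7))
(236, 34.8, ([518.6, 224.6], [44.2, 48.1], 44.1))
(203, 35.1, ([527.3, 167.0], [39.9, 41.7], 7.2))
(121, 34.6, ([533.5, 116.2], [30.8, 31.8], 84.1))
(276, 34.9, ([542.8, 55.6], [31.5, 59.9], 8.3))
(array([-140.6,  -95.5]), array([101.9,  80.9]), -0.24, [array([-146.3,  -47.6]), array([-180.6, -100.8])], np.float64(16.6)) None
None
None
(19, 37.3, ([536.9, 105.0], [19.1, 6.9], 0.7))
(171, 37.9, ([540.1, 56.1], [29.2, 59.2], 8.7))
pos [467.1 146.8 138. ] rot [ 3.14  -0.     1.709] turn -1.571 shift cm [ 2.51 -1.89  2.8 ] t 43.35
```

View pics/scene5.png

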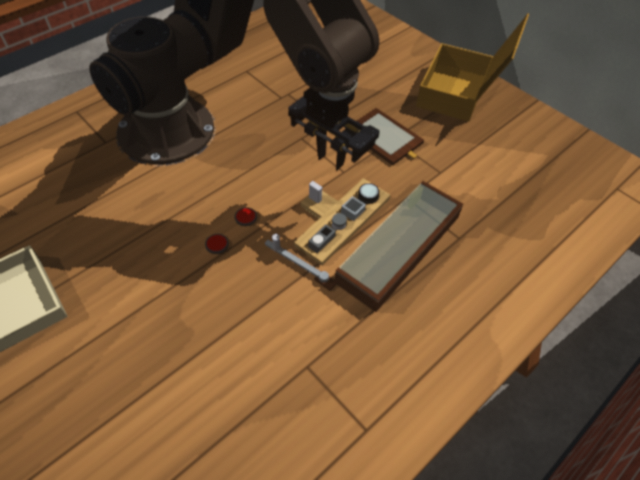

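All four pieces sit in their pockets, along the line from (370,190) to (320,240), with their tops all near 35 mm. I regrasp the grip.

```bash
python3 -m inch '[[0,0,-0.157,0,0,0,0.2],[0,0,-0.157,0,0,0,0.2],[0,0,-0.157,0,0,0,0.2],[0,0,-0.157,0,0,0,0.2],[0,0,-0.157,0,0,0,0.2],[0,0,-0.157,0,0,0,0.2],[0,0,-0.157,0,0,0,0.2],[0,0,-0.157,0,0,0,0.2],[0,0,-0.157,0,0,0,0.2],[0,0,-0.157,0,0,0,0.2],[0,0,0,2.5,-1.9,0,0.2],[0,0,0,0,0,0,0.2],[0,0,0,0,0,0,0.2]]'
python3 - <<'E'
from h import *
go((444.9,124.7,27),187.9)
E
```

```text
t: 44.98
eef_pos: [445.8, 124.3, 137.8]
tcp_rot: [3.141, 0.001, -3.006]
ft_force: [0.7, -0.5, -0.3]
opening: 0.398
grip_force: 0.0
pos [445.8 124.3 137.8] rot [ 3.141e+00  1.000e-03 -3.006e+00] turn -0.002 shift cm [ 0.09  0.05 11.08] t 44.975
```

```bash
python3 -m inch '[[0,0,0,0.09,0.05,4,0.2],[0,0,0,0,0,4,0.2],[0,0,0,0,0,3,0.2],[0,0,0,0,0,0,0.2],[0,0,0,0,0,0,1],[0,0,0,0,0,0,1],[0,0,0,0,0,0,1],[0,0,0,0,0,0,1],[0,0,0,-1,0.03,0,1],[0,0,0,-1,0.03,0,1],[0,0,0,-1,0,0,1],[0,0,0,-1,0,0,1],[0,0,0,-1,0,0,1],[0,0,0,0,0,0,1]]'
python3 - <<'E'
from h import *
s=env.state();print('tool in case',CM.T@(s['eef_pos'][:2]-CC),s['tcp_rot'])
P=cloud(pic('scene'))
q=(P[:,:2]-CC)@CM;k=(P[:,2]>11)&(P[:,2]<24)&(q[:,0]>-135)&(q[:,0]<-58)&(abs(q[:,1]+21)<150)
print(np.percentile(q[k],[0.5,99.5],axis=0))
E
```

```text
t: 46.72
eef_pos: [492.9, 132.3, 28.4]
tcp_rot: [3.142, -0.0, -3.005]
ft_force: [-1.3, 0.6, 5.6]
opening: 0.15
grip_force: 30.0
tool in case [-175.62710415  -20.9655924 ] [ 3.14150848e+00 -1.06540033e-04 -3.00482985e+00]
[[-134.30122896 -170.24757562]
 [ -65.28661057  102.26675104]]
```

```bash
python3 -m inch '[[0,0,0,-1,0,0,1],[0,0,0,-1,0,0,1],[0,0,0,-1,0,0,1],[0,0,0,-1,0,0,1],[0,0,0,-1,0,0,1],[0,0,0,0,0,0,1]]'
python3 -m inch '[[0,0,0,-1,0,0,1],[0,0,0,-1,0,0,1],[0,0,0,-1,0,0,1],[0,0,0,-1,0,0,1],[0,0,0,-0.15,0,0,1],[0,0,0,0,0,0,1],[0,0,0,0,0,0,1]]'
python3 - <<'E'
from h import *
s=env.state();print('tool in case',CM.T@(s['eef_pos'][:2]-CC),s['tcp_rot'])
P=cloud(pic('scene'));print(top(P,(578,145),32,50))
E
```

```text
t: 47.52
eef_pos: [542.7, 139.1, 28.4]
tcp_rot: [3.142, 0.0, -3.005]
ft_force: [-0.7, 0.7, 4.6]
opening: 0.147
grip_force: 30.0
t: 48.4
eef_pos: [582.7, 144.6, 28.4]
tcp_rot: [3.142, -0.001, -3.005]
ft_force: [-5.8, -0.9, 7.1]
opening: 0.146
grip_force: 30.0
tool in case [-84.96250746 -21.07955396] [ 3.14154415e+00 -1.24103741e-03 -3.00479143e+00]
(12, 66.8, ([597.1, 137.0], [19.4, 4.1], 87.6))
```

```bash
python3 -m inch '[[0,0,0,0,0.9,0,1],[0,0,0,0,0.9,0,1],[0,0,0,0,0.9,0,1],[0,0,0,0,0.9,0,1],[0,0,0,0,0.6,0,1],[0,0,0,0,0,0,1],[0,0,0,0,0,0,1]]'
python3 - <<'E'
from h import *
s=env.state();print('tool in case',CM.T@(s['eef_pos'][:2]-CC),s['tcp_rot'])
E
```

```text
t: 49.32
eef_pos: [578.1, 186.6, 28.4]
tcp_rot: [3.141, 0.001, -3.005]
ft_force: [0.3, 2.0, 6.3]
opening: 0.144
grip_force: 30.0
tool in case [-83.77838386  21.14708341] [ 3.14107963e+00  1.16731680e-03 -3.00484946e+00]
```

```bash
python3 -m inch '[[0,0,0,0,0.3,0,1],[0,0,0,0,0.2,0,1],[0,0,0,0,0.1,0,1],[0,0,0,0,0,0,1],[0,0,0,0,0,0,1]]'
python3 - <<'E'
from h import *
s=env.state();print('tool in case',CM.T@(s['eef_pos'][:2]-CC),s['tcp_rot'])
E
```

```text
t: 49.95
eef_pos: [577.5, 191.6, 28.4]
tcp_rot: [-3.141, 0.001, -3.005]
ft_force: [1.1, -4.7, 5.8]
opening: 0.149
grip_force: 30.0
tool in case [-83.67026739  26.18055211] [-3.14136977e+00  1.14344870e-03 -3.00546712e+00]
```

```bash
python3 -m inch '[[0,0,0,0,0,0,0.6],[0,0,0,0,0,0,0.3],[0,0,0,0,0,0,0.3],[0,0,0,0,0,0,0.3],[0,0,0,0,0,-4,0.3],[0,0,0,0,0,-4,0.3],[0,0,0,3,-3,-3,0.3],[0,0,0,4,-4,0,0.3],[0,0,0,0,0,0,0.3]]'
python3 - <<'E'
from h import *
p=pic('scene');P=cloud(p);print(top(P,(577,191),28,50),top(P,(492.2,-31.3),28,40))
g=top(P,(577,191),28,50)
if g: print(CM.T@(np.array(g[2][0])-CC))
cv2.imwrite('pics/c6.png',cv2.resize(p['img'][140:320,240:480,::-1],(800,600)))
go((492.2,-31.3,110),187.9)
E
```

```text
t: 51.08
eef_pos: [515.5, 111.6, 138.2]
tcp_rot: [-3.142, -0.001, -3.007]
ft_force: [0.8, 0.4, -0.8]
opening: 0.35
grip_force: 0.0
(68, 62.7, ([578.1, 189.4], [30.7, 15.1], 4.8)) (36, 55.8, ([493.0, -31.6], [14.5, 12.9], 13.3))
[-83.40793943  23.89070196]
pos [516.9 112.6 138.2] rot [ 3.141e+00  1.000e-03 -3.007e+00] turn -0.003 shift cm [  4.43 -13.92   2.81] t 51.125
```

View pics/c6.png

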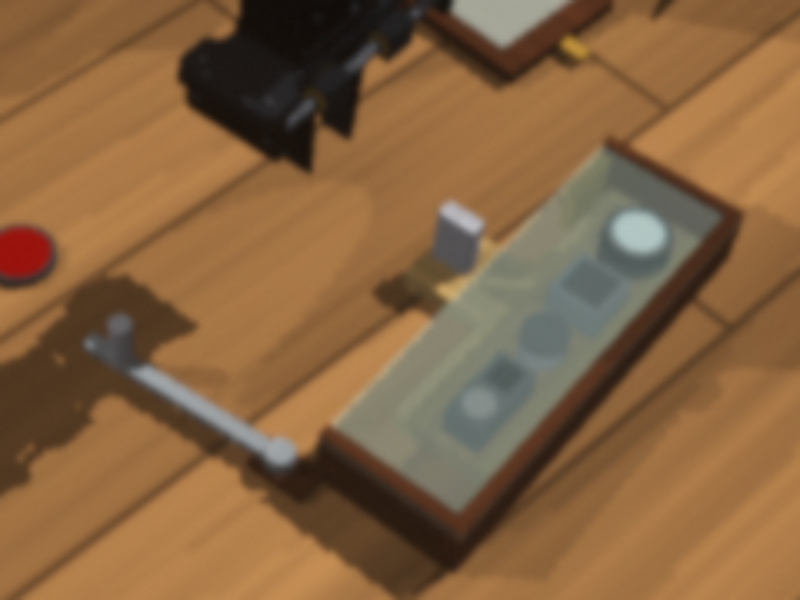

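```bash
python3 -m inch '[[0,0,-0.09,0,0,0,0.3],[0,0,0,1.86,-4.5,0,0.3],[0,0,0,1.86,-4.5,0,0.3],[0,0,0,1.86,-4.5,0,0.3],[0,0,0,0,0,2.8,0.3],[0,0,0,0,0,0,0.3],[0,0,0,0,0,0,0.3]]'
python3 - <<'E'
from h import *
go((492.6,-31.4,28),192.9)
E
```

```text
t: 52.0
eef_pos: [493.9, -30.1, 110.0]
tcp_rot: [3.142, 0.0, -2.914]
ft_force: [-0.4, 1.1, 0.1]
opening: 0.35
grip_force: 0.0
pos [493.9 -30.1 110. ] rot [ 3.142  0.    -2.914] turn 0.003 shift cm [ 0.16 -0.1   8.2 ] t 52.0
```

```bash
python3 -m inch '[[0,0,0,0.1,-0.1,4,0.3],[0,0,0,0,0,4.2,0.3],[0,0,0,0,0,0,0.3],[0,0,0,0,0,0,1],[0,0,0,0,0,0,1],[0,0,0,0,0,0,1],[0,0,0,0,0,0,1],[0,0,0.079,0,0,0,1],[0,0,0,0,1.95,0,1],[0,0,0.158,0,0,0,1],[0,0,0,0,1.95,0,1],[0,0,0.158,0,0,0,1],[0,0,0,0,1.95,0,1],[0,0,0.158,0,0,0,1],[0,0,0,0,1.95,0,1],[0,0,0.158,0,0,0,1],[0,0,0,0,1.95,0,1],[0,0,0,0,0,0,1]]'
python3 - <<'E'
from h import *
s=env.state()['eef_pos'];d=s[:2]-[613.35,-3.48]
print('bar',(np.arctan2(d[1],d[0])-np.radians(97.9))%6.2832,np.hypot(*d))
E
```

```text
t: 54.25
eef_pos: [508.7, 62.5, 28.4]
tcp_rot: [3.141, 0.001, 2.659]
ft_force: [-2.8, 2.6, 8.8]
opening: 0.158
grip_force: 30.0
bar 0.8700611218050571 123.73370531797207
```

```bash
python3 -m inch '[[0,0,0.158,0,0,0,1],[0,0,0,0,1.95,0,1],[0,0,0.158,0,0,0,1],[0,0,0,0,1.95,0,1],[0,0,0.158,0,0,0,1],[0,0,0,0,1.95,0,1],[0,0,0.158,0,0,0,1],[0,0,0,0,1.95,0,1],[0,0,0.158,0,0,0,1],[0,0,0,0,1.95,0,1],[0,0,0,0,0,0,1],[0,0,0,0,0,0,1]]'
python3 - <<'E'
from h import *
s=env.state()['eef_pos'];d=s[:2]-[613.35,-3.48]
print('bar',(np.arctan2(d[1],d[0])-np.radians(97.9)),np.hypot(*d),CM.T@(s[:2]-CC))
E
```

```text
t: 55.75
eef_pos: [586.4, 117.0, 28.2]
tcp_rot: [3.14, -0.0, 1.868]
ft_force: [-1.4, 5.4, 3.3]
opening: 0.165
grip_force: 30.0
bar 0.08199234893389362 123.42370066292159 [-85.11124903 -48.99462358]
```

```bash
python3 -m inch '[[0,0,0,0,0.4,0,1],[0,0,0,0,0,0,1],[0,0,0,0,0,0,0.5],[0,0,0,0,0,0,0.5],[0,0,0,0,0,0,0.5],[0,0,0,0,0,-4,0.5],[0,0,0,0,0,-4,0.5],[0,0,0,0,-4,-4,0.5],[0,0,0,0,-5,-2,0.5],[0,0,0,0,-5,0,0.5],[0,0,0,0,0,0,0.5],[0,0,0,0,0,0,0.5]]'
python3 - <<'E'
from h import *
p=pic('scene');P=cloud(p);g=top(P,(577.5,190),28,50);k=top(P,(592,117),22,45)
print(g,k)
if g: print('grip',CM.T@(np.array(g[2][0])-CC))
if k: d=np.array(k[2][0])-[613.35,-3.48];print('bar',np.arctan2(d[1],d[0])-np.radians(97.9))
cv2.imwrite('pics/c7.png',cv2.resize(p['img'][140:320,240:480,::-1],(800,600)))
E
```

```text
t: 57.25
eef_pos: [457.0, 76.7, 168.0]
tcp_rot: [3.14, 0.0, 1.867]
ft_force: [1.2, 0.8, -0.2]
opening: 0.249
grip_force: 0.0
(69, 62.9, ([577.6, 189.4], [30.3, 15.1], 5.4)) (41, 55.5, ([591.7, 118.3], [12.9, 16.6], 46.2))
grip [-83.90319416  23.95942423]
bar 0.03806038342332996
```

View pics/c7.png

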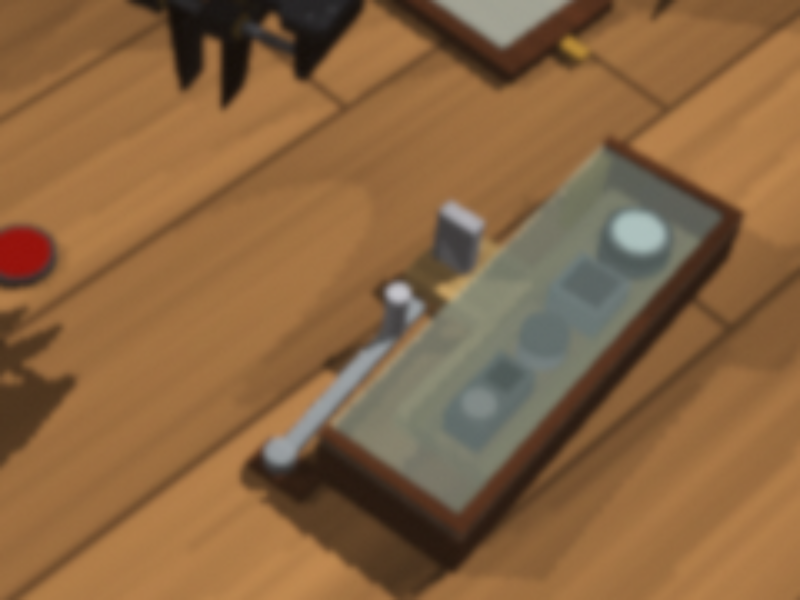

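The bar is shut (about 0.04 rad), with its knob at crop (398,295). The tray is home behind the keeper with all four pieces in their pockets.

```bash
python3 -c "
from cell import env
print(env.job_done())"
```

```text
the job is handed in; nothing more can be done
None
```

I handed the job in after about 57 s of robot time: all four pieces (lens, viewfinder, film can, light meter) sit in their own pockets, the tray is back behind the keeper about 1–3 mm short of the end wall, and the bar is shut to about 0.04 rad; the hand-in returned no verdict.

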